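# Load a coupon slide under the spring clip of a test fixture

### The job

Load the steel coupon slide into the test fixture without picking anything up: press the spring clip's long bar down with one fingertip and keep it down, so that the clip's foot stays raised, while the other fingertip pushes the slide by its upright lip beneath the foot, fully home against the end stop. Then let go so that the clip closes on the slide, and move clear. Leave the bottle, the weight and the steel block where they are.

Things in the scene. Friction and masses are not known exactly. Their poses are not given: they have to be found in the camera images.
- fixture: Dark metal fixture bolted to the bench; bed 18 mm above the bench. Origin at bench height under the channel's middle line; x = push direction, y left of it, z up. It spans x -115 to 85, y -40 to 32 mm. Channel 43 mm wide about y = 0, between rails 6 mm above the bed (24 above the bench). Two pivot lugs at x 20 to 54, y -38 to -26 mm, top 40 mm above the bench.
- stop (a point): Middle of the end stop's near face, at bed height (fixture x = +70, y = 0 mm): a steel block across the channel, its top 14 mm above the bed.
- foot (a point): Middle of the underside of the clip's foot: a steel round 10 mm thick, 14 mm long (fixture x 30 to 44 mm, y = +6 mm), shut 2 mm above the bed, so it blocks the channel; fully raised about 18 mm above the bed. It hangs on an arm 14 mm wide that crosses the channel at those x only.
- clip: Spring lever clip, an L-shaped steel lever on the fixture. Origin on its pivot line, which runs along the fixture's x at y = -32 mm, 32 mm above the bench. Shut: its axes are parallel to the fixture's. Pressing the bar turns it about its x axis, to a stop at 0.4 rad, and raises the foot, which clears the slide's 8 mm plate from about 0.2 rad. A spring shuts it; the bar takes about 3 N to start, 6 N fully down.
- press_bar (a point): Middle of the clip's horizontal steel press bar, on its centre line: a round bar 12 mm thick, 144 mm long, parallel to the push direction beside the fixture at fixture y = -62 mm, from x = -100 to +44 mm. Press anywhere along it; a fingertip can slide along it. Bar top at rest 38 mm above the bench, fully pressed 26 mm (2 mm above the guide rails).
- slide: Loose steel coupon slide, 0.2 kg: plate 70 (x) x 40 (y) x 8 mm with an upright lip 6 mm thick across its rear end (x -35 to -29 mm), lip top 26 mm above the underside. Origin: centre of the plate's underside. Starts in the channel on the near (-x) side of the foot, lip rearmost. Home: front edge on the end stop, origin at fixture x = +35 mm.
- bottle: Amber glass bottle, 56 mm diameter, 105 mm high, upright on the bench; to be left alone. Origin under its centre.
- weight: Brass calibration weight, 38 mm diameter, 54 mm high with a narrow knob, on the bench; to be left alone. Origin under its centre.
- block: Steel block 35 x 30 x 20 mm on the bench; to be left alone. Origin under its centre.
Not all that is in view belongs to the job. Of the things shaped like the fixture, the metal one is meant.

How it is judged:
By the outcome, as a careful person would: the job done as asked, in the order asked, and still so for the second after the job is handed in, with the robot touching nothing.
It also fails if it takes over 35 s, if anything falls off the work surface, if the arm or the gripper's body presses on something with over 40 N, if the wrist force passes 120 N, or if a joint passes its speed limit or range.

### The arm

A 6-joint arm with a two-finger parallel gripper is mounted at the origin on the work surface. World frame = base frame: x ahead of the robot, y to its left, z up, the work surface at z = 0. Lengths are in m, angles in rad, forces in N, time in s.
With the tool pointing down it reaches from about 0.25 to 0.775 m from the base axis. Payload 4 kg.
Tool frame: the origin (TCP) lies on the centre line of the jaws, within the pads' length; the fingertips stand 17 mm ahead of it and the grasp point (between the pads) lies 2 mm behind it; z points along the fingers, y is the line along which they close (so a half turn about z gives the same grasp; the last joint's range is limited). The gripper opens to 94 mm and grips with 3 to 60 N. Pads are 16 mm wide; open, the fingers measure 119 mm over their backs; the gripper's body (75 mm by 177 mm) begins 78 mm behind the grasp point.
Start: joints at [-0.103, 0.087, 1.371, -0, 1.684, -0.103], TCP at [0.55, -0, 0.223] pointing down, gripper open.
Joint ranges: [-3.1, 3.1], [-0.76, 2.03], [0.27, 2.55], [-1.08, 4.22], [0.17, 2.65], [-2.57, 2.57]. Speed limits (rad/s): [2.79, 2.79, 3.14, 3.14, 3.14, 3.14].

### API

Orientations are given as [roll, pitch, yaw] about the fixed x, y, z axes, in that order (R = Rz(yaw) Ry(pitch) Rx(roll)).
In Python, from bench import robot gives the robot as it stands.
- The arm moves only by the tool servo_tool, never from a script. Its argument "plan" is a list of rows, each a list of 7 numbers: the shift along the tool's x, y, z normalised to -1 to 1, where 1 is 0.1 m, then the turn, a rotation vector about the tool's x, y, z normalised to -1 to 1, where 1 is pi/2 rad, then the finger opening in mm, from 0 to 94. In form: [[x, y, z, ax, ay, az, gripper], ...]. A call has 1 to 12 rows; each row is the pose to reach, as a shift and turn from the pose commanded when the call began, along the tool's axes at that moment; what a row does not reach only later rows make up. A row lasts 1/12 s, in which the tool goes at most 41.7 mm and 7.16 degrees, less where a joint would pass 70% of its speed; a pose out of reach is approached as far as the arm can. A call with a number of a shift or a turn outside -1 to 1 is refused whole. A call with a gripper value outside its range is refused whole. The fingers move at their own pace and stop on an object; the grip force is fixed at half the most. Time passes only in rows, so rows that repeat a pose let the fingers close. It gives the time, the measured TCP pose, the force, the opening and the grip force at its end, in the units of the state.
- robot.get_obs(): the state, without advancing time (a new reading comes with each control period).
- robot.snapshot(name): name is "scene" or "side" or "wrist"; returns the picture (400x640x3 uint8, red, green, blue); there is no depth.
- robot.camera_params(name): a dict with "camera_matrix" (3x3 intrinsics, pixels), "rvec" (rotation vector, rad) and "tvec" (3), from world to camera coordinates, as OpenCV has them; the wrist camera has in their place "tool_from_camera" (4x4, takes a point from camera to tool coordinates, whose origin is the TCP and whose axes are the flange's). Camera axes: x right, y down, z forward; pixel columns grow to the right and rows downward; lengths in m; the calibration is good to about 2 mm. The wrist camera is an equidistant fisheye: a pixel r from the principal point sees the ray r / f radians off the axis. A picture is of the moment at which its call begins: read the wrist's pose just before it. camera_params takes no time and is no camera call.
- robot.close_job(): hands the job in; it is judged then, once.
Trained networks look in the newest picture that a camera, given by its name, has taken for a name from the list of things; names that differ only in an ending like _2 or _b are one class to them, and where a whole thing is asked for, a point or a joint stands for the part that bears it (a point fixed in the world has none). Each returns a list of dicts, best first, with "conf" (0 to 1); they miss things now and then, are a little off and sometimes report something else, mostly with a low value. They report only what shows in the picture. A call takes as long as a camera call. They do not tell look-alikes from the thing itself.
- robot.find_in(thing, camera): "extent" ([centre column, centre row, width, height] in pixels, round what is visible of it).
The state is a dict: "time": time; "joint_positions": joint angles; "qvel": joint speeds; "joint_torque": joint torques, N m; "tool_pos": TCP position; "ee_rot": TCP orientation; "wrist_force": force on the tool from outside, world axes, zero at the start; "wrist_torque": the same for the moment, N m; "width": finger opening in m; "finger_force": force on a finger pad.
Only numpy, scipy, OpenCV 4.12 (cv2) and the standard library are available. Lean on these libraries where they do the work, as an engineer would, in place of code of your own. Each camera call takes 0.05 s, during which the arm holds its last target. There are 200 camera calls.

## Working session

There is one attempt and no reset: what is moved stays moved. The work goes in short steps, Python scripts to look and compute and a tool call to move; the robot and the scene stay as the last step left them, time stands still between calls to the robot, and variables do not carry over. Pictures are saved under pics/ and viewed, at most 10 in all, crops included, and the job is handed in when it is done.

Besides the shell and the picture viewer there is one more tool, called after "Emit:" as a command line: name --pt "numbers of a row" for each row, then --argument value for the rest. servo_tool: Moves the arm, as the interface text tells. Scaled input: -1 to 1 covers 0.1 m each way for a shift and pi/2 rad each way for a turn. Its arguments: {"type":"object","properties":{"plan":{"type":"array","items":{"type":"array","items":{"type":"number"}}}},"required":["plan"]}

```bash
mkdir -p pics; cat > h.py <<'E'
import numpy as np, cv2
from bench import robot
def snap(c,fn):
    im=robot.snapshot(c); cv2.imwrite('pics/'+fn,im[:,:,::-1]); return im
E
python3 - <<'E'
from h import *
for c in ['scene','side','wrist']:
    snap(c,c+'0.png')
    for t in ['fixture','slide','clip','stop','foot','bottle','weight','block']:
        print(c,t,[(np.round(d['extent']).astype(int).tolist(),round(d['conf'],2)) for d in robot.find_in(t,c)][:3])
    print({k:np.round(v,3).tolist() for k,v in robot.camera_params(c).items()})
o=robot.get_obs();print(o)
a=cv2.imread('pics/scene0.png');b=cv2.imread('pics/side0.png')
E
```

```text
scene fixture [([408, 194, 55, 72], 0.97), ([263, 195, 59, 70], 0.85)]
scene slide [([271, 180, 23, 33], 0.94)]
scene clip [([254, 181, 38, 45], 0.93), ([402, 189, 41, 50], 0.59)]
scene stop [([410, 197, 53, 70], 0.92), ([262, 194, 57, 72], 0.86)]
scene foot [([402, 187, 39, 48], 0.64)]
scene bottle [([324, 207, 31, 53], 0.73)]
scene weight [([194, 196, 15, 24], 0.58)]
scene block [([334, 176, 15, 12], 0.65)]
{'camera_matrix': [[394.029, 0.0, 305.443], [0.0, 394.029, 198.399], [0.0, 0.0, 1.0]], 'rvec': [1.284, 2.201, -0.939], 'tvec': [0.277, -0.353, 1.276]}
side fixture [([336, 310, 155, 85], 0.87), ([354, 197, 96, 43], 0.8)]
side slide [([357, 194, 39, 22], 0.75)]
side clip [([357, 185, 68, 21], 0.83), ([348, 287, 108, 41], 0.69)]
side stop [([338, 308, 152, 87], 0.86), ([352, 197, 94, 45], 0.79)]
side foot [([354, 186, 74, 21], 0.89), ([348, 287, 106, 42], 0.6)]
side bottle [([296, 210, 31, 62], 0.72)]
side weight [([339, 162, 15, 22], 0.59)]
side block [([378, 247, 21, 19], 0.87)]
{'camera_matrix': [[403.166, 0.0, 313.401], [0.0, 403.166, 198.402], [0.0, 0.0, 1.0]], 'rvec': [0.76,
[... 693 characters left out ...]
me': 1.35, 'joint_positions': array([-1.03102920e-01,  8.72112449e-02,  1.37070034e+00, -4.49363043e-06,
        1.68359643e+00, -1.03098772e-01]), 'qvel': array([-0.00190963,  0.00010294, -0.00213406, -0.00077028,  0.00163152,
        0.000872  ]), 'joint_torque': array([-8.15584499e-04, -3.40037906e+01, -3.02593625e+01,  7.16455746e-02,
        2.37481686e-02, -8.98397559e-06]), 'tool_pos': array([ 5.50018574e-01, -9.64463487e-06,  2.22499554e-01]), 'ee_rot': array([3.14150892e+00, 1.31520284e-05, 1.57079167e+00]), 'wrist_force': array([-0.64212159,  0.49575282,  1.31609637]), 'wrist_torque': array([ 0.00919597, -0.03362945, -0.01352532]), 'finger_force': 0.0, 'width': 0.09413930575605677}
```

View pics/scene0.png

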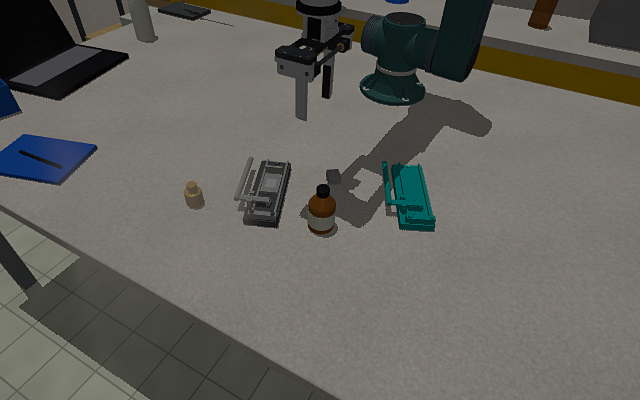

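View pics/side0.png

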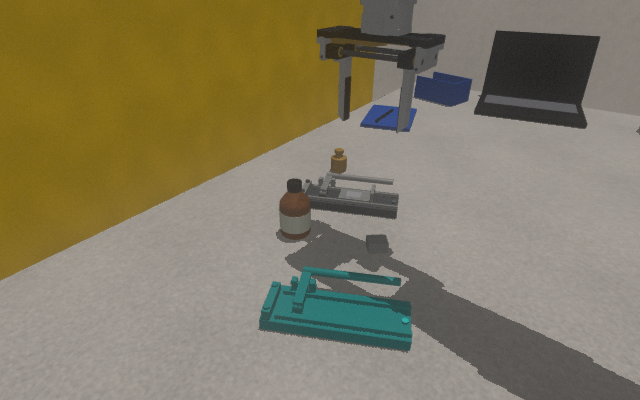

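View pics/wrist0.png

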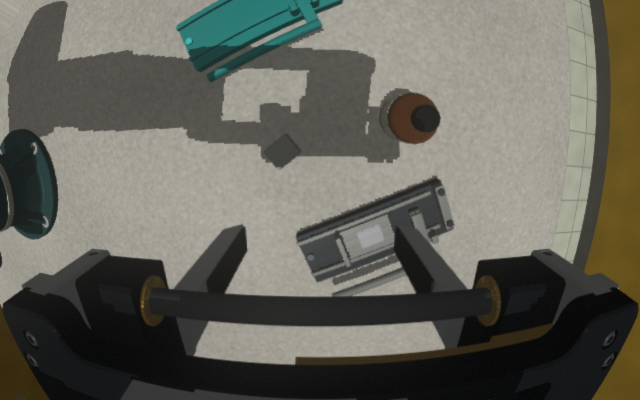

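The scene picture shows the metal fixture at (263,195) and a teal look-alike at (408,194). In the wrist view the metal one is at (373,237), with the push direction to the right and slightly up, and a finger partly hides it. I'll take a rough pose, then look from above, aligned with it.

```bash
cat >> h.py <<'E'
from scipy.spatial.transform import Rotation as Ro
def wray(uv,o,p):
    K=p['camera_matrix'];T=np.array(p['tool_from_camera'])
    d=(np.array(uv,float)-[K[0][2],K[1][2]])/K[0][0];th=np.hypot(*d)
    v=np.r_[d/th*np.sin(th),np.cos(th)] if th>0 else np.array([0,0,1.])
    R=Ro.from_euler('xyz',o['ee_rot']).as_matrix()
    return o['tool_pos']+R@T[:3,3], R@T[:3,:3]@v
def wproj(P,o,p):
    K=p['camera_matrix'];T=np.array(p['tool_from_camera'])
    R=Ro.from_euler('xyz',o['ee_rot']).as_matrix()
    q=(np.atleast_2d(P)-o['tool_pos'])@R; q=(q-T[:3,3])@T[:3,:3]
    r=np.hypot(q[:,0],q[:,1]);th=np.arctan2(r,q[:,2])
    return K[0][0]*q[:,:2]/r[:,None]*th[:,None]+[K[0][2],K[1][2]]
def hit(uv,z,o,p):
    c,d=wray(uv,o,p);return c+d*(z-c[2])/d[2]
E
python3 - <<'E'
from h import *
o=robot.get_obs();p=robot.camera_params('wrist')
for n,uv,z in [('rear left',(297,233),.024),('front left',(437,179),.024),('front right',(453,224),.02),('rear right',(313,281),.018),('slide lip',(343,252),.044)]:
    print(n,np.round(hit(uv,z,o,p),4))
E
```

```text
rear left [ 0.5205 -0.0645  0.024 ]
front left [0.6945 0.0046 0.024 ]
front right [ 0.7258 -0.0564  0.02  ]
rear right [ 0.5396 -0.1365  0.018 ]
slide lip [ 0.5767 -0.0815  0.044 ]
```

Emit:
servo_tool --pt "-0.3 -0.02 0.2 0 0 0.08 94" --pt "-0.6 -0.04 0.4 0 0 0.16 94" --pt "-0.8 -0.08 0.5 0 0 0.24 94" --pt "-1 -0.08 0.6 0 0 0.32 94" --pt "-1 -0.08 0.6 0 0 0.4 94" --pt "-1 -0.08 0.6 0 0 0.48 94" --pt "-1 -0.08 0.6 0 0 0.56 94" --pt "-1 -0.08 0.6 0 0 0.64 94" --pt "-1 -0.08 0.6 0 0 0.7 94" --pt "-1 -0.08 0.6 0 0 0.75 94" --pt "-1 -0.08 0.6 0 0 0.75 94" --pt "-1 -0.08 0.6 0 0 0.75 94"

```text
time: 2.35
tool_pos: [0.542, -0.1, 0.1625]
ee_rot: [-3.142, -0.0, 0.395]
wrist_force: [-1.0, 0.2, -0.6]
width: 0.0937
finger_force: 0.0
```

```bash
python3 - <<'E'
from h import *
import json
o=robot.get_obs();im=snap('wrist','w1.png')
json.dump({k:np.array(o[k]).tolist() for k in ('tool_pos','ee_rot')},open('o1.json','w'))
print(o['time'],o['tool_pos'],o['ee_rot'],o['wrist_force'])
cv2.imwrite('pics/w1b.png',cv2.resize(im[:,:,::-1],(800,500),interpolation=cv2.INTER_CUBIC))
E
```

```text
2.35 [ 0.54202075 -0.1000182   0.16249183] [-3.14157319e+00 -6.69420448e-05  3.94761732e-01] [-1.04551297  0.15384603 -0.58881135]
```

View pics/w1b.png

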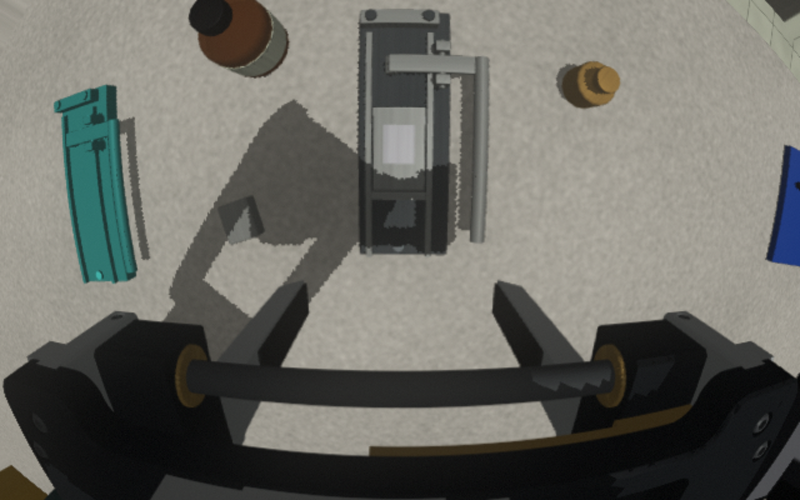

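The wrist view shows the fixture upright in the picture: bar from (477,242) to (482,57), rear edge at row 253, and the slide plate's front edge at row 108. I'll fit the pose.

```bash
cat > fit.py <<'E'
from h import *
import json
from scipy.optimize import least_squares
o={k:np.array(v) for k,v in json.load(open('o1.json')).items()};p=robot.camera_params('wrist')
# fixture pts mm, pixel in 800-wide picture
M=[((-100,-62,34),(477,242)),((44,-68,32),(489,57)),((-115,32,20),(359,253)),((-115,-40,20),(447,253)),((85,32,28),(360,11)),((30,0,44),(387,70))]
M=M[:5]
def W(P,q):
    P=np.atleast_2d(P)/1e3;c,s=np.cos(q[2]),np.sin(q[2])
    return np.c_[q[0]+c*P[:,0]-s*P[:,1],q[1]+s*P[:,0]+c*P[:,1],P[:,2]]
A=np.array([m[0] for m in M],float);B=np.array([m[1] for m in M])/1.25
f=lambda q:(wproj(W(A,q),o,p)-B).ravel()
if __name__=='__main__':
    r=least_squares(f,[.632,-.0535,.39]);q=r.x
    print(q,np.degrees(q[2]),np.round(r.fun,1))
    im=cv2.imread('pics/w1b.png')
    def line(a,b,c):
        u=wproj(W(np.array([a,b],float),q),o,p)*1.25
        cv2.line(im,*[tuple(int(round(v)) for v in x) for x in u],c,1,cv2.LINE_AA)
    for y in(-21.5,21.5): line((-115,y,24),(85,y,24),(0,255,0))
    for y in(-40,32): line((-115,y,0),(85,y,0),(0,255,255))
    line((-115,-40,0),(-115,32,0),(0,255,255));line((85,-40,0),(85,32,0),(0,255,255))
    for y in(-56,-68): line((-100,y,32),(44,y,32),(0,0,255))
    line((70,-20,32),(70,20,32),(255,0,0))
    sx=[]
    for v,z in((108,26),(192,44)):
        h=hit((400/1.25,v/1.25),z/1e3,o,p)-[q[0],q[1],0];sx.append(1e3*(h[0]*np.cos(q[2])+h[1]*np.sin(q[2])))
    print('plate front x, lip row192 x',sx)
    s=sx[0]-35
    line((s+35,-20,26),(s+35,20,26),(255,0,255));line((s-35,-20,44),(s-35,20,44),(255,0,255));line((s-29,-20,44),(s-29,20,44),(255,0,255))
    cv2.imwrite('pics/ov.png',cv2.resize(im[0:280,330:510],None,fx=2.1,fy=2.1,interpolation=cv2.INTER_CUBIC))
E
python3 fit.py
```

```text
[ 0.63603442 -0.05930997  0.38571322] 22.099739375830822 [ 0.5 -0.1  0.3  0.3  0.1  1.3  0.   1.9 -1.1 -3.5]
plate front x, lip row192 x [np.float64(2.040228709938076), np.float64(-60.92476183804662)]
```

View pics/ov.png

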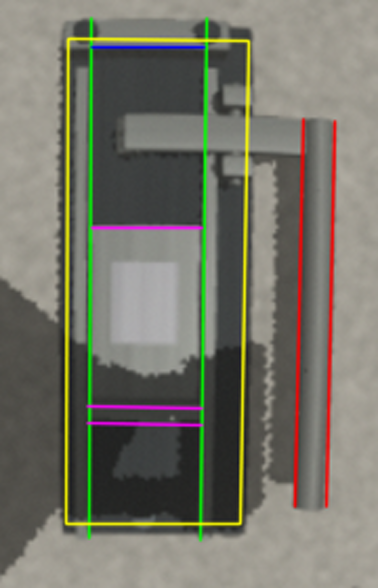

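Emit:
servo_tool --pt "0.08 0.14 0.2 0 0 0.006 50" --pt "0.16 0.28 0.45 0 0 0.006 50" --pt "0.16 0.28 0.7 0 0 0.006 50" --pt "0.16 0.28 0.8 0 0 0.006 50" --pt "0.16 0.28 0.85 0 0 0.006 50" --pt "0.16 0.28 0.85 0 0 0.006 50" --pt "0.16 0.28 0.85 0 0 0.006 50" --pt "0.16 0.28 0.85 0 0 0.006 50"

```text
time: 3.07
tool_pos: [0.5686, -0.1199, 0.0796]
ee_rot: [3.139, -0.003, 0.384]
wrist_force: [0.1, -0.3, 0.1]
width: 0.0503
finger_force: 0.0
```

```bash
python3 - <<'E'
from h import *
o=robot.get_obs();im=snap('wrist','w2.png');s=snap('side','s2.png')
print(o['time'],o['tool_pos'],o['ee_rot'],o['width'],o['wrist_force'])
a=cv2.resize(im[20:400,150:500,::-1],(525,570),interpolation=cv2.INTER_CUBIC)
b=cv2.resize(s[110:230,270:430,::-1],None,fx=3,fy=3)[:, :275+0]
b=cv2.resize(s[110:250,290:410,::-1],(270,315))
c=np.zeros((570,800,3),np.uint8);c[:,:525]=a;c[:315,530:]=b;cv2.imwrite('pics/m2.png',c)
E
```

```text
3.0667 [ 0.56856691 -0.11989741  0.07957746] [ 3.13935495e+00 -2.80270927e-03  3.83780445e-01] 0.05029722008454859 [ 0.11586997 -0.28639496  0.1493778 ]
```

View pics/m2.png

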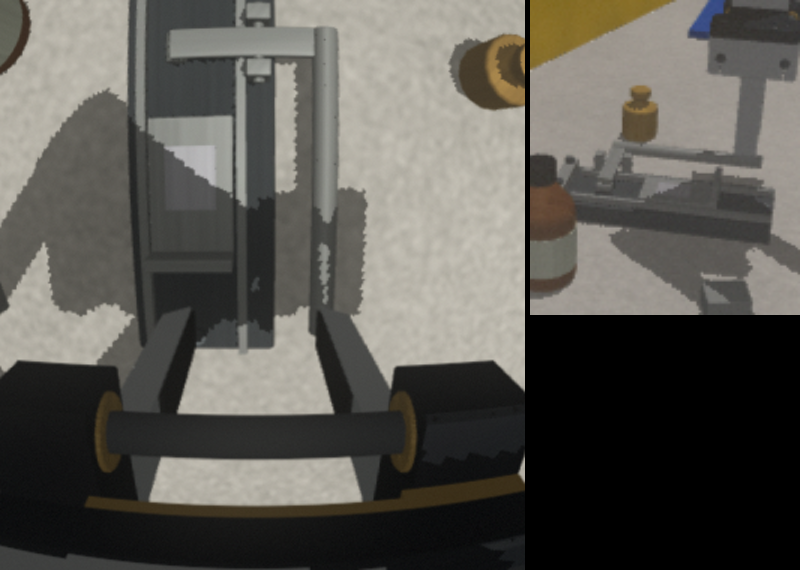

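The left tip inner corner is at (195,310), the right tip at (315,310) in line above the bar (316–337), and the lip is at rows 252–272 ahead of the fingers. Next I'll check the numbers against this nearer view.

```bash
python3 - <<'E'
from h import *
o=robot.get_obs();p=robot.camera_params('wrist');q=[.636,-.0593,.3857];c,s=np.cos(q[2]),np.sin(q[2])
def fx(P): d=np.array(P)-[q[0],q[1],0];return np.round(1e3*np.array([c*d[0]+s*d[1],-s*d[0]+c*d[1],P[2]]),1)
g=lambda u,v,z:fx(hit((150+u/1.5,20+v/1.5),z/1e3,o,p))
print('tcp',fx(o['tool_pos']))
for n,a in dict(lip_top_rear=(190,272,44),lip_front_base=(190,252,26),plate_front=(190,116,26),barL=(316,210,32),barR=(337,210,32),bar_end=(318,335,34),railR=(240,150,24),slideL=(149,120,26),slideR=(233,120,26),rear=(230,348,20),arm_front=(200,30,46),tipL=(195,310,62),tipR=(315,310,62)).items(): print(n,g(*a))
E
```

```text
tcp [-85.4 -30.8  79.5]
lip_top_rear [-66.1  -1.2  44. ]
lip_front_base [-61.   1.  26.]
plate_front [ 3.1 -0.3 26. ]
barL [-40.3 -57.8  32. ]
barR [-40.2 -67.6  32. ]
bar_end [-100.7  -60.4   34. ]
railR [-13.1 -23.2  24. ]
slideL [ 2.1 19.  26. ]
slideR [  0.8 -20.1  26. ]
rear [-113.5  -16.8   20. ]
arm_front [38.9 -7.3 46. ]
tipL [-77.5  -5.2  62. ]
tipR [-77.7 -54.5  62. ]
```

Emit:
servo_tool --pt "0 0 0.05 0 0 0 50" --pt "0 0 0.12 0 0 0 50" --pt "0 0 0.18 0 0 0 50" --pt "0 0 0.22 0 0 0 50" --pt "0 0 0.25 0 0 0 50" --pt "0 0 0.28 0 0 0 50" --pt "0 0 0.3 0 0 0 50" --pt "0 0 0.32 0 0 0 50" --pt "0 0 0.33 0 0 0 50" --pt "0 0 0.33 0 0 0 50" --pt "0 0 0.33 0 0 0 50"

```text
time: 4.08
tool_pos: [0.567, -0.1195, 0.0449]
ee_rot: [-3.141, 0.001, 0.383]
wrist_force: [-4.2, 0.8, 4.6]
width: 0.0502
finger_force: 2.8
```

```bash
python3 - <<'E'
from h import *
o=robot.get_obs();im=snap('wrist','w3.png');s=snap('side','s3.png')
print(o['time'],o['tool_pos'],o['wrist_force'],o['wrist_torque'])
a=cv2.resize(im[20:400,150:500,::-1],(525,570),interpolation=cv2.INTER_CUBIC)
b=cv2.resize(s[110:250,290:410,::-1],(270,315))
c=np.zeros((570,800,3),np.uint8);c[:,:525]=a;c[:315,530:]=b;cv2.imwrite('pics/m3.png',c)
E
```

```text
4.0833 [ 0.56697646 -0.11953781  0.04485734] [-4.24269779  0.8071698   4.63103404] [ 0.14254846  0.87935861 -0.17125386]
```

View pics/m3.png

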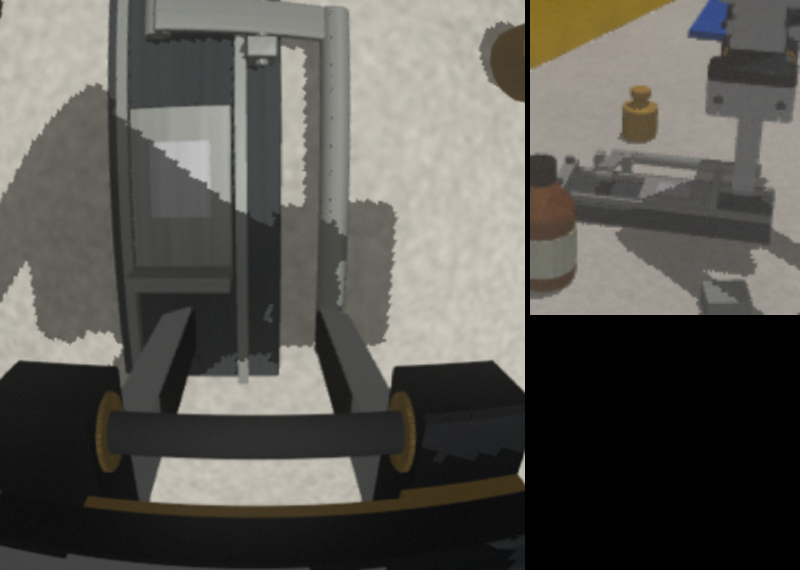

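Bar is down and the foot arm raised; the left fingertip stands just behind the lip (rows 268–292). Pushing.

Emit:
servo_tool --pt "0.03 0 0 0 0 0 50" --pt "0.06 0 0 0 0 0 50" --pt "0.09 0 0 0 0 0 50" --pt "0.12 0 0 0 0 0 50" --pt "0.16 0 0 0 0 0 50" --pt "0.2 0 0 0 0 0 50" --pt "0.24 0 0 0 0 0 50" --pt "0.28 0 0 0 0 0 50" --pt "0.32 0 0 0 0 0 50" --pt "0.36 0 0 0 0 0 50" --pt "0.4 0 0 0 0 0 50" --pt "0.4 0 0 0 0 0 50"

```text
time: 5.18
tool_pos: [0.6022, -0.1039, 0.0443]
ee_rot: [-3.138, 0.005, 0.384]
wrist_force: [-8.2, 2.7, 6.2]
width: 0.0499
finger_force: 4.7
```

Emit:
servo_tool --pt "0.04 0 0 0 0 0 50" --pt "0.08 0 0 0 0 0 50" --pt "0.12 0 0 0 0 0 50" --pt "0.16 0 0 0 0 0 50" --pt "0.2 0 0 0 0 0 50" --pt "0.24 0 0 0 0 0 50" --pt "0.28 0 0 0 0 0 50" --pt "0.31 0 0 0 0 0 50" --pt "0.33 0 0 0 0 0 50" --pt "0.34 0 0 0 0 0 50" --pt "0.34 0 0 0 0 0 50"

```text
time: 6.1
tool_pos: [0.6332, -0.0912, 0.0443]
ee_rot: [-3.137, 0.006, 0.383]
wrist_force: [-9.2, 1.6, 7.2]
width: 0.05
finger_force: 4.9
```

```bash
python3 - <<'E'
from h import *
o=robot.get_obs();im=snap('wrist','w4.png');s=snap('side','s4.png')
print(o['time'],o['tool_pos'],o['wrist_force'],o['wrist_torque'])
a=cv2.resize(im[20:400,150:500,::-1],(525,570),interpolation=cv2.INTER_CUBIC)
b=cv2.resize(s[110:250,290:410,::-1],(270,315))
c=np.zeros((570,800,3),np.uint8);c[:,:525]=a;c[:315,530:]=b;cv2.imwrite('pics/m4.png',c)
E
```

```text
6.1 [ 0.63315074 -0.09121108  0.04431564] [-9.17365559  1.59421397  7.15431115] [ 0.3531709   1.87040952 -0.10040403]
```

View pics/m4.png

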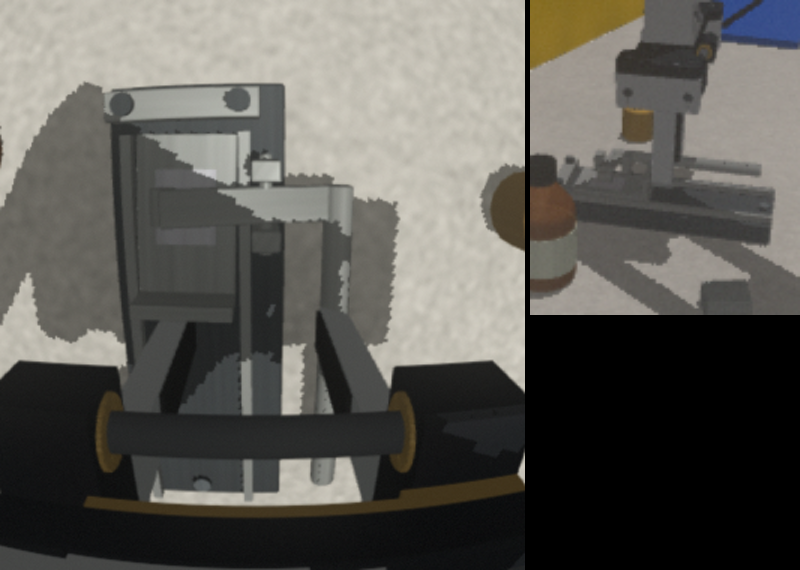

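The plate is under the raised foot, its front edge at row 134 close to the stop face (about row 124). I'll push the last few millimetres, watching the force.

Emit:
servo_tool --pt "0.01 0 0 0 0 0 50" --pt "0.02 0 0 0 0 0 50" --pt "0.03 0 0 0 0 0 50" --pt "0.04 0 0 0 0 0 50" --pt "0.04 0 0 0 0 0 50"

```text
time: 6.62
tool_pos: [0.6366, -0.0898, 0.0443]
ee_rot: [-3.137, 0.007, 0.383]
wrist_force: [-10.3, 1.7, 7.0]
width: 0.0499
finger_force: 5.0
```

Emit:
servo_tool --pt "0.01 0 0 0 0 0 50" --pt "0.02 0 0 0 0 0 50" --pt "0.03 0 0 0 0 0 50" --pt "0.03 0 0 0 0 0 50"

```text
time: 6.95
tool_pos: [0.638, -0.0893, 0.0443]
ee_rot: [-3.137, 0.01, 0.383]
wrist_force: [-13.8, 0.1, 10.2]
width: 0.0502
finger_force: 7.3
```

Emit:
servo_tool --pt "0.01 0 0 0 0 0 50" --pt "0.02 0 0 0 0 0 50" --pt "0.02 0 0 0 0 0 50" --pt "0.02 0 0 0 0 0 50"

```text
time: 7.28
tool_pos: [0.6381, -0.0892, 0.0443]
ee_rot: [-3.136, 0.014, 0.384]
wrist_force: [-17.4, -1.1, 12.2]
width: 0.0496
finger_force: 9.9
```

```bash
python3 - <<'E'
from h import *
im=snap('wrist','w5.png')
cv2.imwrite('pics/m5.png',cv2.resize(im[60:260,210:360,::-1],(435,580),interpolation=cv2.INTER_CUBIC))
E
```

```text
(no output)
```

View pics/m5.png

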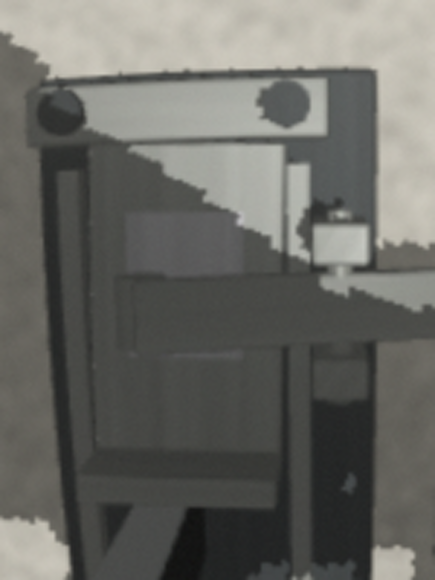

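The plate front touches the stop at row 142 with no gap. Backing off, then releasing the bar.

Emit:
servo_tool --pt "-0.03 0 0 0 0 0 50" --pt "-0.06 0 0 0 0 0 50" --pt "-0.09 0 0 0 0 0 50" --pt "-0.1 0 -0.03 0 0 0 50" --pt "-0.1 0 -0.07 0 0 0 50" --pt "-0.1 0 -0.12 0 0 0 50" --pt "-0.1 0 -0.18 0 0 0 50" --pt "-0.1 0 -0.3 0 0 0 50" --pt "-0.1 0 -0.5 0 0 0 50" --pt "-0.3 0 -0.8 0 0 0 50" --pt "-0.5 0 -1 0 0 0 50" --pt "-0.5 0 -1 0 0 0 50"

```text
time: 8.33
tool_pos: [0.5992, -0.1095, 0.1519]
ee_rot: [3.134, -0.008, 0.382]
wrist_force: [1.3, 0.3, 0.5]
width: 0.0501
finger_force: 0.0
```

```bash
python3 - <<'E'
from h import *
o=robot.get_obs();im=snap('wrist','w6.png');s=snap('side','s6.png')
print(o['time'],o['tool_pos'],o['wrist_force'])
a=cv2.resize(im[20:300,190:450,::-1],(520,560),interpolation=cv2.INTER_CUBIC)
b=cv2.resize(s[110:250,290:410,::-1],(270,315))
c=np.zeros((570,800,3),np.uint8);c[:560,:520]=a;c[:315,530:]=b;cv2.imwrite('pics/m6.png',c)
E
```

```text
8.3333 [ 0.59921157 -0.10950905  0.15188114] [1.29654122 0.3164477  0.53758342]
```

View pics/m6.png

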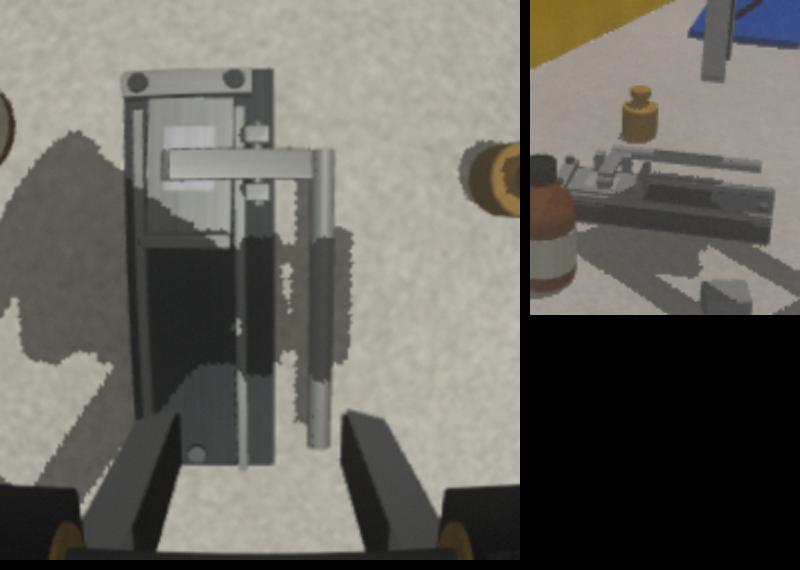

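The slide's front edge is on the stop (row 96), the clip has closed on the plate (arm at row 163), and the arm is clear.

```bash
python3 -c "
from bench import robot
print(robot.close_job())"
```

```text
the job is handed in; nothing more can be done
None
```

The slide is home against the end stop with the clip closed on it, the arm is clear, the bottle, weight and block were not touched, and the job was handed in at about 8.4 s; no verdict came back.

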